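# Staple the running order at the sound desk

## Robot

A 6-joint arm with a two-finger parallel gripper is mounted at the origin on the work surface. World frame = base frame: x ahead of the robot, y to its left, z up, the work surface at z = 0. Lengths are in mm, angles in rad, forces in N, time in s.
With the tool pointing down it reaches from about 275 to 750 mm from the base axis. Payload 10.2 kg.
Tool frame: the origin (TCP) lies between the finger pads; the fingertips stand 17 mm ahead of it and the grasp point (between the pads) lies 2 mm behind it; z points along the fingers, y is the line along which they close (so a half turn about z gives the same grasp; the last joint's range is limited). The gripper opens to 85 mm and grips with 20 to 120 N. Pads are 22 mm wide; open, the fingers measure 114 mm over their backs; the gripper's body (76 mm by 85 mm) begins 54 mm behind the grasp point. The pads swing forward as they close: fully open they stand 13 mm farther back than shut.
Start: joints at [-1.353, 0.313, 1.498, -0, 1.331, -0.223], TCP at [223.987, -474.828, 248.294] pointing down, gripper open.
Joint ranges: [-2.94, 2.94], [-0.97, 2.17], [0.19, 2.56], [-1.23, 4.37], [0.02, 3.11], [-2.88, 2.88]. Speed limits (rad/s): [2.39, 2.39, 3.01, 3.14, 3.14, 3.14].

## Interface

Orientations are given as a unit quaternion [w, x, y, z].
In Python, from rig import * gives the robot as it stands.
- The arm moves only by the tool step_arm, never from a script. Its argument "commands" is text: rows parted by semicolons, each of 7 numbers parted by spaces: the opening, from 0 (shut) to 1 (fully open), then the shift along the tool's x, y, z in cm, then the turn, a rotation vector about the tool's x, y, z in rad. In form: hand x y z rx ry rz; .... A call has 1 to 20 rows; each row is the pose to reach, as a shift and turn from the pose commanded when the call began, along the tool's axes at that moment; what a row does not reach only later rows make up. A row lasts 1/12 s, in which the tool goes at most 41.7 mm and 7.16 degrees, less where a joint would pass 70% of its speed; a pose out of reach is approached as far as the arm can. A call with a gripper value outside its range is refused whole. The fingers move at their own pace and stop on an object; "newtons" is the grip in N (left out, the last holds). Time passes only in rows, so rows that repeat a pose let the fingers close. It gives the time, the measured TCP pose, the force, the opening and the grip force at its end, in the units of the state.
- sense(): the state, without advancing time (a new reading comes with each control period).
- capture(name): name is "side" or "top"; returns the picture (400x640x3 uint8, red, green, blue); there is no depth.
- camera_model(name): a dict with "mtx" (3x3 intrinsics, pixels), "k1" (the pictures are not rectified: a ray, as slopes to the right and down, at radius r is drawn at 1 + k1 r^2 times it, then the intrinsics apply), "eye" and "rotation" of the camera in the world. Camera axes: x right, y down, z forward; pixel columns grow to the right and rows downward; lengths in mm; the calibration is good to about 2 mm. A picture is of the moment at which its call begins. camera_model takes no time and is no camera call.
- finish_job(): hands the job in; it is judged then, once.
Trained networks look in the newest picture that a camera, given by its name, has taken for a name from the list of things; names that differ only in an ending like _2 or _b are one class to them, and where a whole thing is asked for, a point or a joint stands for the part that bears it (a point fixed in the world has none). Each returns a list of dicts, best first, with "score" (0 to 1); they miss things now and then, are a little off and sometimes report something else, mostly with a low value. They report only what shows in the picture. A call takes as long as a camera call. They do not tell look-alikes from the thing itself.
- search_frame(camera, label): "rect" ([centre column, centre row, width, height] in pixels, round what is visible of it).
- trace(camera, label): "mask" (400x640 bool, what is visible of it) and "rect" ([centre column, centre row, width, height] in pixels, round what is visible of it).
- spot_point(camera, label): "xy" ([column, row] in pixels: a listed point, or the origin of a listed thing).
The state is a dict: "time_s": time; "joints": joint angles; "dq": joint speeds; "tau": joint torques, N m; "eef_pos": TCP position; "ee_rot": TCP orientation; "force": force on the tool from outside, world axes, zero at the start; "wrist_torque": the same for the moment, N m; "grip_width": opening from 0.0 (shut) to 1.0 (fully open); "grip_force": force on a finger pad.
Only numpy, scipy, OpenCV 4.12 (cv2) and the standard library are available. Lean on these libraries where they do the work, as an engineer would, in place of code of your own. Each camera call takes 0.05 s, during which the arm holds its last target. There are 200 camera calls.

## Task

The running-order sheets for tonight's show are already lying in the jaws of one of the two desk staplers. Staple them: press that stapler's arm down at its nose until it stops hard, hold it there for a moment, then take the hand away and let the arm spring all the way up again. Do not press the other stapler, whose jaws are empty.

Things in the scene. Friction and masses are not known exactly. Their poses are not given: they have to be found in the camera images.
- loaded_press (a point): Centre of the top of the press pad at the nose of the stapler holding the sheets (white stack 148 x 210 x 3 mm, its corner in the jaws, on a 10 mm brown folder). Pad: flat dark rubber, 44 mm along x 36 mm across; moves with the arm: 77 mm above the table at rest (nose up 8 degrees), level at 54 mm when home. At rest the point's x axis is level and points from hinge to nose.
- loaded_arm (a joint): Arm of the stapler holding the sheets: 0 = up (rest), 0.14 rad = home on its hard stop, 23 mm lower at the pad. Pressed from above at the pad, within about 10 mm of its centre, its spring resists with about 4 N at first and 10 N just before the stop, and brings it back to 0. Grey and black desk stapler, 210 x 42 mm, hinged at the rear end; it stands fast on the table.
- empty_press (a point): The same point on the other stapler, of the same build and look, but with no sheets or folder at its jaws. Which of the two stands on the left varies. Not to be pressed.
- empty_arm (a joint): Arm of the empty stapler: 0 = up (rest), 0.14 rad = home. It is to stay up.
There are look-alikes about, which are no part of the job. Leave any purple look-alike of the part that bears empty_press alone.

How it is judged (in metres and radians):
On the way:
1. the arm of the stapler holding the sheets is pressed home against its stop (value of joint loaded_arm above 0.125 rad), for 0.15 s.
At the end, for the whole second after the job is handed in: After the full press (past 0.125 of 0.14 rad for 0.15 s), the arms of both staplers are up again (within 0.02 rad of rest) (value of joint each of loaded_arm, empty_arm below 0.02 rad); the robot touches nothing.
It fails at once if the empty stapler is pressed (its arm goes down more than 0.04 rad) (value of joint empty_arm above 0.04 rad).
It also fails if it takes over 32 s, if anything falls off the work surface, if the arm or the gripper's body presses on something with over 40 N, if the wrist force passes 120 N, or if a joint passes its speed limit or range.

## Working session

There is one attempt and no reset: what is moved stays moved. The work goes in short steps, Python scripts to look and compute and a tool call to move; the robot and the scene stay as the last step left them, time stands still between calls to the robot, and variables do not carry over. Pictures are saved under pics/ and viewed, at most 10 in all, crops included, and the job is handed in when it is done.

Besides the shell and the picture viewer there is one more tool, called after ">>>" as name(argument=value, ...), one argument or row to a line, values as JSON. step_arm: Moves the arm, as the interface text tells. Its arguments: {"type":"object","properties":{"commands":{"type":"string"},"newtons":{"type":"number"}},"required":["commands"]}

```bash
mkdir -p pics; cat > h.py <<'E'
from rig import *
import numpy as np, cv2
def ray(cam,px):
    m=camera_model(cam);K=np.array(m["mtx"]);d=(np.array(px,float)-K[:2,2])/[K[0,0],K[1,1]]
    s=d.copy()
    for _ in range(30): s=d/(1+m["k1"]*(s@s))
    return np.array(m["eye"],float),np.array(m["rotation"],float)@np.array([*s,1])
def at(cam,px,z):
    e,r=ray(cam,px);return e+r*(z-e[2])/r[2]
def tri(a,b):
    (e,r),(f,s)=ray("top",a),ray("side",b);A=np.stack([r,-s],1)
    t=np.linalg.lstsq(A,f-e,rcond=None)[0];p,q=e+r*t[0],f+s*t[1];return (p+q)/2,np.linalg.norm(p-q)
E
python3 - <<'E'
from h import *
ims=[]
for c in("top","side"):
    im=capture(c);cv2.imwrite(f"pics/{c}0.png",im[:,:,::-1])
    print(c,np.round(camera_model(c)["eye"]),np.round(camera_model(c)["rotation"],2).tolist())
    for l in("loaded_press","empty_press"):
        for d in spot_point(c,l): print(l,round(d["score"],2),np.round(d["xy"],1),np.round(at(c,d["xy"],77)))
        for d in search_frame(c,l): print(' rect',round(d["score"],2),np.round(d["rect"]))
s=sense();print(s["time_s"],s["ee_rot"],s["eef_pos"])
E
```

```text
top [ 379.  -65. 1366.] [0.04, -0.7, 0.71, -0.04]Traceback (most recent call last):
  File "<stdin>", line 7, in <module>
  File "h.py", line 9, in at
    e,r=ray(cam,px);return e+r*(z-e[2])/r[2]
        ~~~^^^^^^^^
  File "h.py", line 7, in ray
    return np.array(m["eye"],float),np.array(m["rotation"],float)@np.array([*s,1])
                                    ~~~~~~~~~~~~~~~~~~~~~~~~~~~~~^~~~~~~~~~~~~~~~~
ValueError: matmul: Input operand 1 has a mismatch in its core dimension 0, with gufunc signature (n?,k),(k,m?)->(n?,m?) (size 3 is different from 4)
```

```bash
sed -i 's/np.array(m\["rotation"\],float)@np.array(\[\*s,1\])/R(m["rotation"]).apply([*s,1])/; 2a from scipy.spatial.transform import Rotation\ndef R(q): return Rotation.from_quat(np.roll(q,-1))' h.py
python3 - <<'E'
from h import *
for c in("top","side"):
    im=capture(c);cv2.imwrite(f"pics/{c}0.png",im[:,:,::-1])
    print(c,np.round(camera_model(c)["eye"]),np.round(R(camera_model(c)["rotation"]).as_matrix(),2).tolist())
    for l in("loaded_press","empty_press"):
        for d in spot_point(c,l): print(l,round(d["score"],2),np.round(d["xy"],1),np.round(at(c,d["xy"],77)))
        for d in search_frame(c,l): print(' rect',round(d["score"],2),np.round(d["rect"]))
s=sense();print(s["time_s"],s["ee_rot"],s["eef_pos"])
E
```

```text
top [ 379.  -65. 1366.] [[-0.02, -0.99, 0.11], [-1.0, 0.02, -0.01], [0.01, -0.11, -0.99]]
loaded_press 0.89 [207.8 218.1] [487. 195.  77.]
 rect 0.73 [207. 247.  13.  76.]
empty_press 0.95 [324.1  89.5] [ 821. -109.   77.]
empty_press 0.87 [443.1 134.2] [ 697. -418.   77.]
empty_press 0.61 [359.7 189.6] [ 554. -195.   77.]
 rect 0.91 [356. 216.  34.  73.]
 rect 0.88 [428. 161.  45.  68.]
 rect 0.83 [316. 114.  42.  67.]
side [ 54. 776. 658.] [[-0.87, -0.24, 0.42], [-0.49, 0.47, -0.73], [-0.02, -0.85, -0.53]]
loaded_press 0.6 [279.7 256.9] [483. 197.  77.]
 rect 0.8 [310. 278.  85.  52.]
empty_press 0.65 [328.6 138.1] [ 683. -407.   77.]
empty_press 0.61 [331.1 171.6] [ 564. -197.   77.]
 rect 0.62 [349. 187.  50.  37.]
0.6 [1.91728146e-05 9.75810053e-01 2.18620080e-01 1.05897484e-05] [ 224.00529718 -474.82521092  248.30094915]
```

View pics/top0.png

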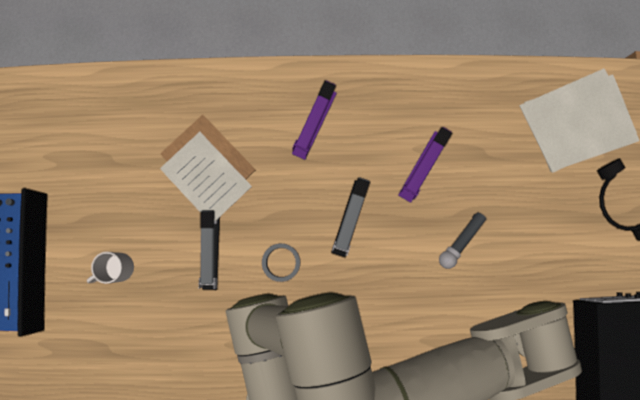

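View pics/side0.png

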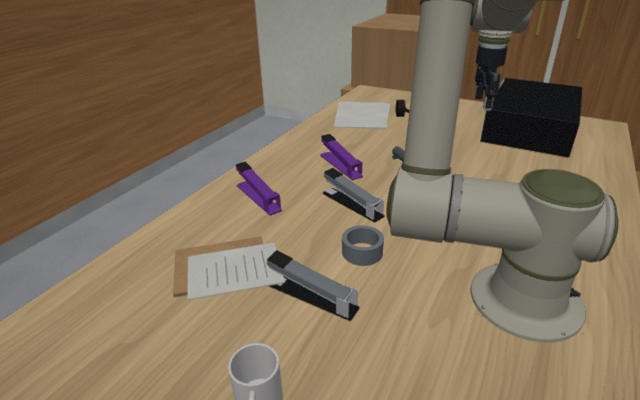

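The top view shows four candidates: a grey stapler with its nose at (208,217) and the printed sheets on a brown folder in its jaws, a grey stapler at (361,187) with empty jaws, and purple ones at (327,90) and (443,134). The blank paper at (580,120) is near no stapler. The side view agrees: the loaded nose is at (280,260). I choose top (208,217) and check it in a close crop.

```bash
python3 - <<'E'
from h import *
a=cv2.imread("pics/top0.png")[180:300,160:260];b=cv2.imread("pics/side0.png")[225:325,240:365]
cv2.imwrite("pics/crop.png",np.hstack([cv2.resize(a,(400,480)),cv2.resize(b,(400,480))]))
t=[d["xy"] for d in spot_point("top","loaded_press")][0];s=[d["xy"] for d in spot_point("side","loaded_press")][0]
print(t,s,tri(t,s),at("top",t,77),at("side",s,77))
print("hinge end", at("top",(208,288),50))
st=sense();print(R(st["ee_rot"]).as_matrix().round(3).tolist(),st["time_s"])
E
```

```text
[207.8, 218.1] [279.7, 256.9] (array([486.34876954, 194.625554  ,  73.82934665]), np.float64(2.316855996962241)) [487.10173228 194.57307306  77.        ] [482.86477909 197.42734024  77.        ]
hinge end [308.91713097 199.3915238   50.        ]
[[0.904, 0.427, 0.0], [0.427, -0.904, -0.0], [0.0, 0.0, -1.0]] 0.7
```

View pics/crop.png

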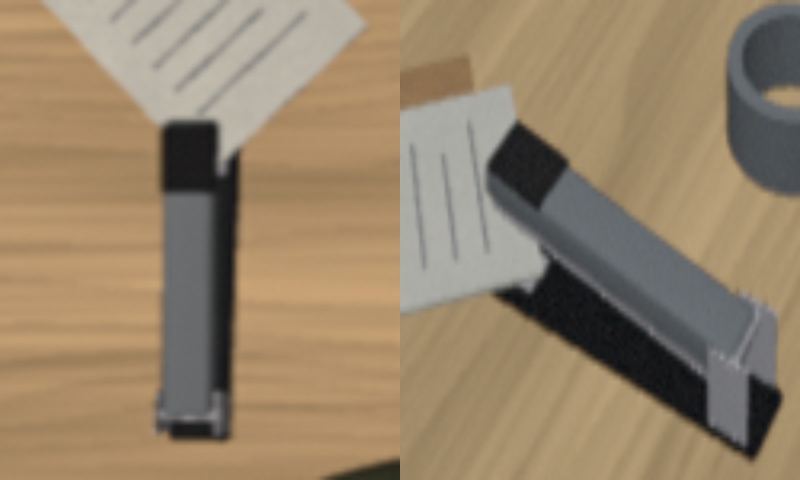

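The crop shows one black pad at the nose with the paper corner in the jaws beneath it. The pad centre is at crop (190,156), which is top pixel (207.5,219), or about (486,195) mm. I go above it with the fingers shut.

>>> step_arm(
  commands="0 52.3 -49.4 0 0 0 0;0 52.3 -49.4 0 0 0 0;0 52.3 -49.4 0 0 0 0;0 52.3 -49.4 0 0 0 0;0 52.3 -49.4 0 0 0 0;0 52.3 -49.4 0 0 0 0;0 52.3 -49.4 0 0 0 0;0 52.3 -49.4 0 0 0 0;0 52.3 -49.4 0 0 0 0;0 52.3 -49.4 0 0 0 0;0 52.3 -49.4 0 0 0 0;0 52.3 -49.4 0 0 0 0;0 52.3 -49.4 0 0 0 0;0 52.3 -49.4 0 0 0 0;0 52.3 -49.4 0 0 0 0;0 52.3 -49.4 0 0 0 0;0 52.3 -49.4 0 0 0 0;0 52.3 -49.4 0 0 0 0;0 52.3 -49.4 0 0 0 0;0 52.3 -49.4 0 0 0 0",
)

```text
time_s: 2.37
eef_pos: [486.0, 194.9, 248.0]
ee_rot: [0.0, 0.976, 0.219, -0.0]
force: [0.3, -0.2, 0.2]
grip_width: 0.001
grip_force: 0.0
```

>>> step_arm(
  commands="0 0 0 4 0 0 0;0 0 0 8 0 0 0;0 0 0 11 0 0 0;0 0 0 13 0 0 0;0 0 0 13 0 0 0;0 0 0 13 0 0 0",
)

```text
time_s: 2.87
eef_pos: [486.2, 193.9, 118.7]
ee_rot: [0.0, 0.976, 0.218, -0.0]
force: [0.4, 0.4, -0.2]
grip_width: -0.004
grip_force: 0.0
```

```bash
python3 - <<'E'
from h import *
im=[]
for c,(x,y) in(("side",(220,190)),("top",(150,150))):
    a=capture(c)[y:y+140,x:x+120,::-1];im.append(cv2.resize(a,(400,467),interpolation=2))
cv2.imwrite("pics/c2.png",np.hstack(im))
E
```

```text
(no output)
```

View pics/c2.png

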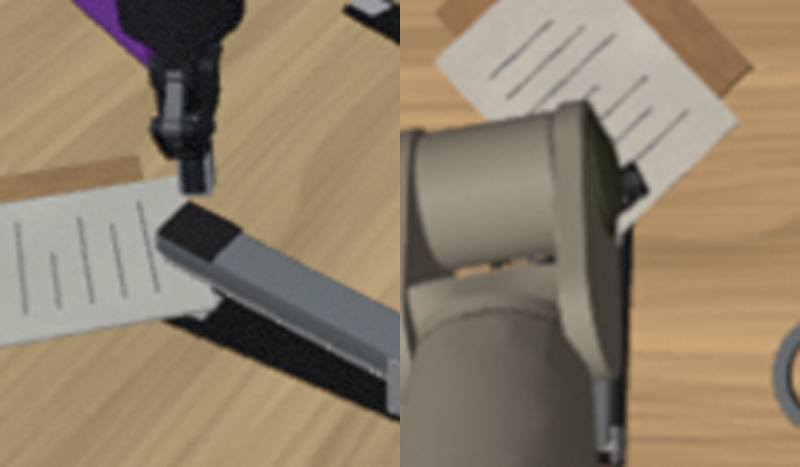

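In the side crop the shut fingertips at (197,190) stand straight above the pad at (200,232). I press gradually.

>>> step_arm(
  commands="0 0 0 1 0 0 0;0 0 0 2 0 0 0;0 0 0 2.6 0 0 0;0 0 0 3 0 0 0;0 0 0 3.4 0 0 0;0 0 0 3.8 0 0 0;0 0 0 4.1 0 0 0;0 0 0 4.3 0 0 0;0 0 0 4.4 0 0 0;0 0 0 4.4 0 0 0",
)

```text
time_s: 3.8
eef_pos: [488.2, 195.0, 75.4]
ee_rot: [0.0, 0.976, 0.219, 0.003]
force: [4.0, -2.0, 8.3]
grip_width: 0.002
grip_force: 4.2
```

>>> step_arm(
  commands="0 0 0 0.2 0 0 0;0 0 0 0.3 0 0 0;0 0 0 0.4 0 0 0;0 0 0 0.5 0 0 0;0 0 0 0.5 0 0 0",
)

```text
time_s: 4.22
eef_pos: [488.5, 195.0, 70.9]
ee_rot: [0.001, 0.976, 0.219, 0.003]
force: [4.8, -2.8, 11.8]
grip_width: 0.001
grip_force: 5.9
```

>>> step_arm(
  commands="0 0 0 0.1 0 0 0;0 0 0 0.2 0 0 0;0 0 0 0.2 0 0 0;0 0 0 0.2 0 0 0",
)

```text
time_s: 4.55
eef_pos: [488.6, 195.1, 70.3]
ee_rot: [0.001, 0.976, 0.219, 0.003]
force: [-1.2, -3.5, 26.4]
grip_width: -0.001
grip_force: 13.4
```

The force jumped to 26 N while the TCP stalled at 70.3 mm, so the arm is on its hard stop. I hold, then lift away.

>>> step_arm(
  commands="0 0 0 0.1 0 0 0;0 0 0 0.1 0 0 0;0 0 0 0.1 0 0 0;0 0 0 0.1 0 0 0;0 0 0 -0.5 0 0 0;0 0 0 -1.2 0 0 0;0 0 0 -2 0 0 0;0 0 0 -3 0 0 0;0 0 0 -5 0 0 0;0 0 0 -8 0 0 0;0 0 0 -12 0 0 0;0 0 0 -15 0 0 0;0 0 0 -15 0 0 0;0 0 0 -15 0 0 0;0 0 0 -15 0 0 0",
)

```text
time_s: 5.8
eef_pos: [485.6, 195.1, 216.2]
ee_rot: [-0.0, 0.976, 0.219, -0.001]
force: [-0.5, -0.8, -0.4]
grip_width: 0.001
grip_force: 0.0
```

```bash
python3 - <<'E'
from h import *
a=capture("side")[:,:,::-1];cv2.imwrite("pics/c3.png",cv2.resize(a[160:330,160:400],(720,510)))
o=cv2.imread("pics/side0.png");print(cv2.absdiff(a,o)[245:315,262:360].mean())
print(sense()["eef_pos"],sense()["force"])
E
```

```text
2.149757045675413
[485.52261684 195.03036372 215.78000509] [ 0.18404807 -0.3934631   0.10595083]
```

View pics/c3.png

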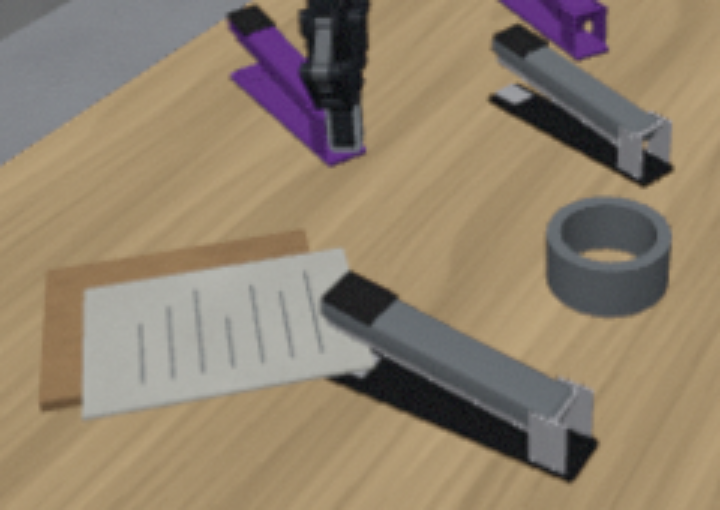

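The loaded arm is up again, with its pad at crop (360,298) as before, the other stapler is untouched, and the hand is clear.

```bash
python3 -c "
from rig import *
print(finish_job())"
```

```text
the job is handed in; nothing more can be done
None
```

I pressed the loaded stapler onto its hard stop (force jumped to 26 N), held it there briefly and released it; the last picture showed its arm up again, the empty stapler untouched and the hand clear, and the job is handed in (no verdict was returned).

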